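# Zero the timer with the stylus, then hold the long culture tube at a slant

### The job

Start a timed slant of a culture: pick up the stylus and with its steel pin press the recessed button in the front of the bench timer right in, then lay the stylus down on the worktop and let go of it. Then draw the longest of the three tubes up out of the aluminium block and hold it still in the air, slanted at about 45 degrees with its cap end up and its foot at least 15 cm above the worktop. Finish while still holding the tube like that; do not disturb the two shorter tubes, the flask or the steel beaker.

Things in the scene. Friction and masses are not known exactly. Their poses are not given: they have to be found in the camera images.
- stylus: Stylus lying loose on the worktop, 110 mm long, 30 g: black square-section grip 80 long, 14 wide, 12 high, then a steel collar (8 diameter, 6 long) and a round-ended steel pin 4 in diameter. Origin: centre of the grip's underside; the centre line of grip and pin runs 6 mm above it. x runs along it to the pin, z up; grip from x = -40 to +40, end of pin at x = +70 mm.
- stylus_tip (a point): The very end of the stylus pin, same axes as the stylus.
- timer: White bench timer, fixed to the worktop: 46 deep (x), 90 wide (y), 82 high, with a blank grey display on its front. Origin: centre of its underside; its front faces -x of its own frame, 23 mm before the origin; z up.
- well_mouth (a point): Centre of the mouth of the round button well, flush with the timer's front, 35 mm above the worktop, below the display; axes as the timer's, so pressing goes along +x. The well is 13 mm in diameter; the grey button in it (11 mm in diameter) has its face 4 mm inside the mouth, too deep for a finger.
- timer_button (a joint): Travel of the timer's button in m: 0 out, 0.005 fully in, it springs back. It takes about 1 N to start and 3.5 N when fully in; beyond that it is a rigid stop.
- tube_block: Aluminium block fixed to the worktop, 60 (x) by 170 (y) by 55 high, with three upright wells 19 mm in diameter and 47 deep (floor 8 mm above the worktop) in a row along its y at -50, 0 and +50 mm. Origin: centre of its underside, z up. A tube stands loosely in each well; which in which varies.
- tube_long: The longest tube: capped glass culture tube 186 mm long, glass 17 mm in diameter, black cap 20 mm in diameter over the top 24 mm, about 22 g, standing in a well with its top about 194 mm above the worktop. Origin: centre of its foot (bottom end); z runs along the tube towards the cap.
- tube_short: Shortest tube, 104 mm long with a pale cap, standing in a well; leave alone. Origin: its foot; z towards the cap.
- tube_middle: Middle-sized tube, 127 mm long with a brown cap, standing in a well; leave alone. Origin: its foot; z towards the cap.
- beaker: Steel beaker with swabs, 67 in diameter and 82 high, standing loose; leave alone. Origin: centre of its underside.
- flask: Small conical glass flask with a plug, 57 in diameter at the base and 102 high, standing loose; leave alone. Origin: centre of its underside.
Things that resemble listed ones, but are neither listed nor needed, are in the scene too. Leave any green or purple look-alike of the stylus alone.

How it is judged:
By the outcome, as a careful person would: the job done as asked, in the order asked, and still so for the second after the job is handed in, while the arm keeps its last pose, push and grip.
It also fails if it takes over 54 s, if anything falls off the work surface, if the arm or the gripper's body presses on something with over 40 N, if the wrist force passes 120 N, or if a joint passes its speed limit or range.

### The arm

A 7-joint arm with a two-finger parallel gripper is mounted at the origin on a cart in front of the work surface, level with it; the furniture and walls round the work are solid. World frame = base frame: x ahead of the robot, y to its left, z up, the work surface at z = 0. Lengths are in mm, angles in rad, forces in N, time in s.
With the tool pointing down it reaches from about 425 to 825 mm from the base axis. Payload 3.6 kg.
Tool frame: the origin (TCP) lies between the finger pads; the fingertips stand 8 mm ahead of it and the grasp point (between the pads) lies 11 mm behind it (manip.tip_extent is the distance from the TCP to the fingertips, in mm); z points along the fingers, y is the line along which they close (so a half turn about z gives the same grasp; the last joint's range is limited). The gripper opens to 93 mm and grips with 3 to 60 N. Pads are 15 mm wide; open, the fingers measure 128 mm over their backs; the gripper's body (75 mm by 188 mm) begins 65 mm behind the grasp point.
Start: joints at [1.079, 0.615, -0.013, 1.423, 0.008, 1.103, -0.04], TCP at [291.946, -580.715, 226.64] pointing down, gripper open.
Joint ranges: [-3.12, 3.12], [-0.3, 2.06], [-1.34, 1.32], [0.26, 2.42], [-1.36, 4.5], [0.01, 1.98], [-2.84, 2.84]. Speed limits (rad/s): [2.79, 2.79, 3.14, 3.14, 3.14, 3.14, 3.14].

### API

Orientations are given as [roll, pitch, yaw] about the fixed x, y, z axes, in that order (R = Rz(yaw) Ry(pitch) Rx(roll)).
In Python, from station import manip gives the robot as it stands.
- The arm moves only by the tool play_rows, never from a script. Its argument "targets" is text: rows parted by semicolons, each of 6 numbers parted by spaces: the shift along the world's x, y, z in m, then the turn, a rotation vector about the world's x, y, z in degrees. In form: x y z wx wy wz; .... A call has 1 to 10 rows; each row shifts and turns the commanded pose from where the row before left it; what a row does not reach is not made up. A row lasts 1/10 s, in which the tool goes at most 50 mm and 8.59 degrees, less where a joint would pass 70% of its speed; a pose out of reach is approached as far as the arm can. A call is refused whole if a number of a shift passes 0.05 or a number of a turn 8.59, either way. A call with a gripper value outside its range is refused whole. "jaw" is the closure, from 0 (fully open) to 1 (shut), set as the call begins (left out, the last holds). The fingers move at their own pace and stop on an object; "squeeze" is the grip in N (left out, the last holds). Time passes only in rows, so rows that do not move let the fingers close. It gives the time, the measured TCP pose, the force, the opening and the grip force at its end, in the units of the state.
- manip.get_obs(): the state, without advancing time (a new reading comes with each control period).
- manip.grab_frame(name): name is "scene" or "top"; returns the picture (420x560x3 uint8, blue, green, red); there is no depth.
- manip.camera_params(name): a dict with "vertical_fov" (degrees; the focal length in pixels is half the picture's height over the tangent of half this angle, whatever the lens; pixels are square), "cx", "cy" (the principal point, pixels), "T" (4x4, takes a point from camera to world coordinates). Camera axes: x right, y down, z forward; pixel columns grow to the right and rows downward; lengths in mm; the calibration is good to about 2 mm. A picture is of the moment at which its call begins. camera_params takes no time and is no camera call.
- manip.close_job(): hands the job in; it is judged then, once.
The state is a dict: "time_s": time; "joint_positions": joint angles; "qvel": joint speeds; "effort": joint torques, N m; "tcp_pos": TCP position; "orientation": TCP orientation; "force": force on the tool from outside, world axes, zero at the start; "moment": the same for the moment, N m; "finger_gap": finger opening in mm; "grip_force": force on a finger pad.
Only numpy, scipy, OpenCV 4.12 (cv2) and the standard library are available. Lean on these libraries where they do the work, as an engineer would, in place of code of your own. Each camera call takes 0.05 s, during which the arm holds its last target. There are 200 camera calls.

## Working session

There is one attempt and no reset: what is moved stays moved. The work goes in short steps, Python scripts to look and compute and a tool call to move; the robot and the scene stay as the last step left them, time stands still between calls to the robot, and variables do not carry over. Pictures are saved under pics/ and viewed, at most 10 in all, crops included, and the job is handed in when it is done.

Besides the shell and the picture viewer there is one more tool, called as a command line: name --argument value ..., lists and objects as JSON in quotes. play_rows: Moves the arm, as the interface text tells. Its arguments: {"type":"object","properties":{"targets":{"type":"string"},"jaw":{"type":"number"},"squeeze":{"type":"number"}},"required":["targets"]}

```bash
mkdir -p pics; ls; python3 - <<'E'
from station import manip
import cv2
for n in("scene","top"):
    im=manip.grab_frame(n); cv2.imwrite(f"pics/{n}0.png",im)
    p=manip.camera_params(n); print(n,p)
o=manip.get_obs(); print({k:o[k] for k in("time_s","tcp_pos","orientation","finger_gap")})
E
```

```text
pics
scene {'vertical_fov': 45.92911512182754, 'cx': 273.9731289283446, 'cy': 200.9275701718244, 'T': array([[ 7.18370145e-01, -3.24338352e-01,  6.15425843e-01,
        -1.34525702e+02],
       [-6.95557542e-01, -3.19613760e-01,  6.43464646e-01,
        -6.82557735e+02],
       [-1.20016954e-02, -8.90309877e-01, -4.55196970e-01,
         5.44020258e+02],
       [ 0.00000000e+00,  0.00000000e+00,  0.00000000e+00,
         1.00000000e+00]])}
top {'vertical_fov': 54.59818098053032, 'cx': 279.25858495292624, 'cy': 205.41788604074057, 'T': array([[ 7.86281286e-02, -9.09878368e-01,  4.07356076e-01,
         8.17880200e+01],
       [-9.96895337e-01, -7.00585345e-02,  3.59372808e-02,
        -2.39181309e+01],
       [-4.15978472e-03, -4.08917054e-01, -9.12562074e-01,
         1.04931912e+03],
       [ 0.00000000e+00,  0.00000000e+00,  0.00000000e+00,
         1.00000000e+00]])}
{'time_s': 0.1, 'tcp_pos': array([ 291.65808948, -580.13460985,  225.61043947]), 'orientation': array([-3.13934097e+00,  3.51720845e-05,  4.65914540e-01]), 'finger_gap': 92.69438737137936}
```

View pics/scene0.png

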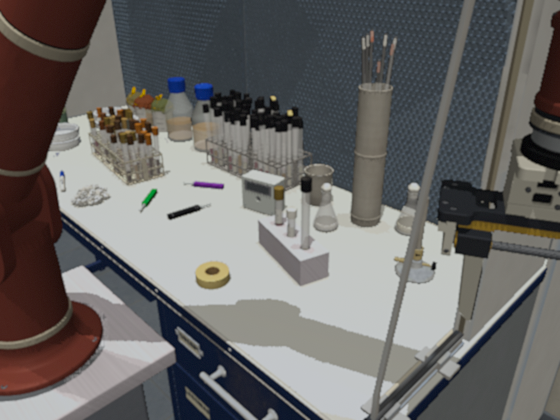

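View pics/top0.png

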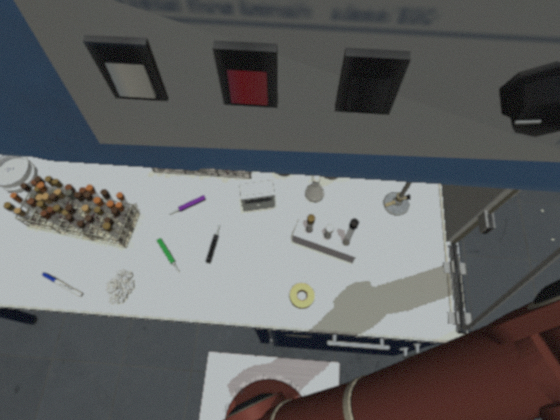

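The black stylus is at top (213,245) and scene (190,211). The green one, top (167,253), and the purple one, top (189,205), are look-alikes. The black one is the only one that fits the description. I'll confirm it in enlarged crops.

```bash
python3 - <<'E'
import cv2
a=cv2.imread("pics/top0.png")[175:275,200:370]; 
a=cv2.resize(a,None,fx=4.7,fy=4.7,interpolation=cv2.INTER_CUBIC); cv2.imwrite("pics/topc.png",a)
b=cv2.imread("pics/scene0.png")[160:290,160:340]
cv2.imwrite("pics/scenec.png",cv2.resize(b,None,fx=4.4,fy=4.4,interpolation=cv2.INTER_CUBIC))
E
```

```text
(no output)
```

View pics/topc.png

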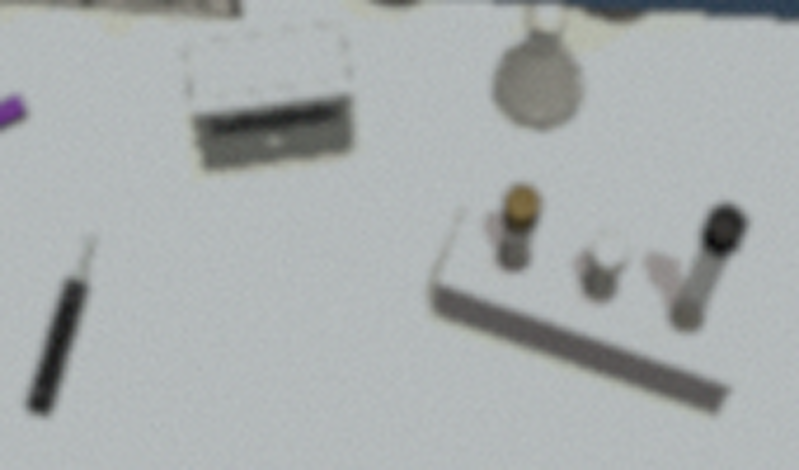

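View pics/scenec.png

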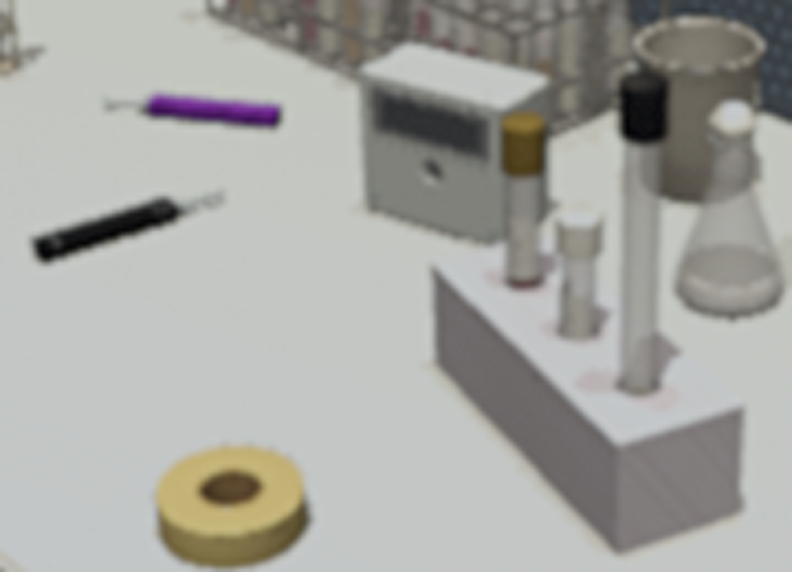

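The crops confirm the black stylus, at topc (38,408) to tip (92,238), with its pin towards the timer. The long black-capped tube is the right-most of the three, at topc (728,218). Next I'll compute positions.

```bash
cat > h.py <<'E'
import numpy as np
from station import manip
C={n:manip.camera_params(n) for n in("scene","top")}
def ray(n,u,v):
    p=C[n]; f=210/np.tan(np.radians(p["vertical_fov"])/2); T=p["T"]
    d=T[:3,:3]@np.array([(u-p["cx"])/f,(v-p["cy"])/f,1]); return T[:3,3],d/np.linalg.norm(d)
def onz(n,uv,z):
    o,d=ray(n,*uv); return o+d*(z-o[2])/d[2]
def tri(a,b):
    A=np.zeros((3,3));B=np.zeros(3); R=[ray("top",*a),ray("scene",*b)]
    for o,d in R: P=np.eye(3)-np.outer(d,d);A+=P;B+=P@o
    x=np.linalg.solve(A,B); return x,[np.linalg.norm((np.eye(3)-np.outer(d,d))@(x-o)) for o,d in R][0]*2
E
cat > m.py <<'E'
from h import *
np.set_printoptions(precision=1,suppress=True)
t=lambda x,y:(200-.39+(x)/4.7,175-.39+y/4.7)
s=lambda x,y:(160-.39+x/4.4,160-.39+y/4.4)
for n,a,b,z in [("rear",(38,410),(42,248),6),("front",(76,284),(175,208),6),("tip",(92,238),(224,196),6),
 ("button",(276,141),(432,171),35),("tbl",(203,172),(366,208),0),("tbr",(353,151),(492,240),0),
 ("ttl",(192,118),(363,75),82),("ttr",(352,96),(497,108),82),
 ("blkTL",(435,287),(433,268),55),("blkTR",(730,390),(620,445),55),
 ("tubebase",(686,318),(640,388),55),("tubetop",(728,218),(645,78),194),("midtop",(522,200),(523,122),135),("shorttop",(607,250),(579,218),112),
 ("beaker/flask plug",(545,15),(732,112),100)]:
    x,g=tri(t(*a),s(*b)); print(n,x,"gap%.1f"%g,onz("top",t(*a),z)[:2],onz("scene",s(*b),z)[:2])
E
python3 m.py
```

```text
rear [371.4 192.3   6.8] gap4.0 [369.8 193.2] [374.3 193.3]
front [448.1 182.    5.1] gap3.6 [446.1 182.6] [449.1 180.3]
tip [477.5 177.2   3.3] gap2.7 [475.2 177.3] [475.9 172.8]
button [534.3  72.4  34.8] gap3.6 [532.6  73.3] [536.3  72.1]
tbl [526.3 117.4  -0.4] gap3.4 [524.6 118.1] [527.8 116.7]
tbr [539.9  29.9   9.6] gap2.2 [545.1  29.9] [550.6  42.8]
ttl [526.5 116.4  77.7] gap5.1 [522.1 116.9] [523.5 109. ]
ttr [542.1  28.9  83.3] gap0.4 [542.5  29. ] [544.2  30.8]
blkTL [445.6 -25.8  51.5] gap3.9 [442.6 -24.9] [443.8 -30.7]
blkTR [ 398.2 -188.3   53.9] gap3.8 [ 396.1 -187. ] [ 399.2 -189.8]
tubebase [ 437.2 -164.    52.5] gap2.4 [ 435.2 -162.9] [ 435.7 -166.9]
tubetop [ 438.5 -163.3  193.9] gap0.7 [ 438.2 -163. ] [ 438.9 -163.4]
midtop [465.9 -66.9 133.3] gap1.3 [464.6 -66.5] [464.3 -69.4]
shorttop [ 451.7 -114.3  108.7] gap2.3 [ 449.3 -113.3] [ 448.7 -118.7]
beaker/flask plug [595.1 -76.6  97.5] gap2.8 [592.4 -75.7] [593.  -80.1]
```

```bash
python3 - <<'E'
from h import *
import cv2
np.set_printoptions(precision=0,suppress=True)
for n,uv in [("top",(443,182)),("top",(457,250)),("top",(465,330)),("top",(440,343)),("top",(490,222)),("scene",(380,410)),("scene",(462,325)),("scene",(555,265))]: print(n,uv,onz(n,uv,0))
a=cv2.imread("pics/scene0.png")[0:420,330:560]; b=cv2.imread("pics/top0.png")[120:420,330:560]
a=cv2.resize(a,None,fx=1.4,fy=1.4); b=cv2.resize(b,None,fx=1.96,fy=1.96)[:588]
cv2.imwrite("pics/pan.png",cv2.hconcat([a[:588],b[:588]])[:,:800])
E
```

```text
top (443, 182) [ 661. -449.    0.]
top (457, 250) [ 456. -469.    0.]
top (465, 330) [ 248. -469.    0.]
top (440, 343) [ 212. -404.    0.]
top (490, 222) [ 545. -568.    0.]
scene (380, 410) [ 278. -448.    0.]
scene (462, 325) [ 508. -444.    0.]
scene (555, 265) [ 790. -487.    0.]
```

View pics/pan.png

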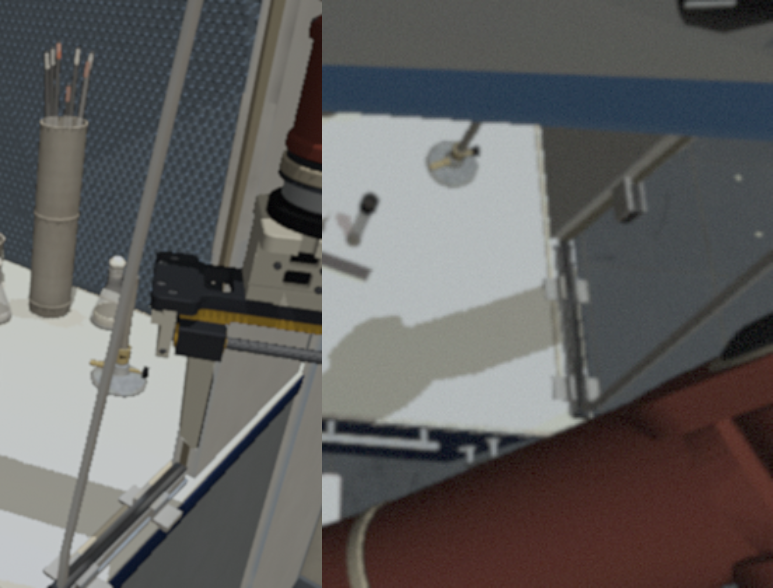

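```bash
python3 - <<'E'
from h import *
np.set_printoptions(precision=0,suppress=True)
def aty(n,uv,y):
    o,d=ray(n,*uv); return o+d*(y-o[1])/d[1]
c=lambda x,y:(330+x/1.4,y/1.4); k=lambda x,y:(330+(x-322)/1.96,120+y/1.96)
for y in(-450,-465):
  for n,uv in [("scene",c(195,0)),("scene",c(63,585)),("scene",c(183,462)),("scene",c(205,345)),("scene",c(180,440)),("top",k(690,140)),("top",k(560,238)),("top",k(583,412)),("top",k(770,260)),("top",k(632,200)),("top",k(562,265))]: print(n,np.round(uv),aty(n,uv,y))
E
```

```text
scene [469.   0.] [ 346. -450.  498.]
scene [375. 418.] [ 264. -450.   -1.]
scene [461. 330.] [ 491. -450.    5.]
scene [476. 246.] [ 485. -450.  162.]
scene [459. 314.] [ 470. -450.   48.]
top [518. 191.] [ 460. -450.  346.]
top [451. 241.] [ 473. -450.   16.]
top [463. 330.] [ 242. -450.   33.]
top [559. 253.] [ 313. -450.  424.]
top [488. 222.] [ 447. -450.  220.]
top [452. 255.] [ 435. -450.   14.]
scene [469.   0.] [ 315. -465.  501.]
scene [375. 418.] [ 238. -465.   34.]
scene [461. 330.] [ 450. -465.   39.]
scene [476. 246.] [ 445. -465.  187.]
scene [459. 314.] [ 431. -465.   80.]
top [518. 191.] [ 473. -465.  321.]
top [451. 241.] [ 487. -465.  -20.]
top [463. 330.] [ 247. -465.   -2.]
top [559. 253.] [ 321. -465.  402.]
top [488. 222.] [ 460. -465.  191.]
top [452. 255.] [ 448. -465.  -22.]
```

A tall glass screen stands at y≈-463, from x≈245 to 475, between the gripper and the bench. I'll go around its front post with the gripper's long axis turned tangential.

play_rows --targets "-0.022 0 0.006 0 0 -8.5;-0.022 0 0.006 0 0 -8.5;-0.022 0 0.006 0 0 -8.5;-0.022 0 0.006 0 0 -8.5;-0.022 0 0.006 0 0 -8.5;-0.022 0 0.006 0 0 -8.5;-0.022 0 0.006 0 0 -8.5;-0.022 0 0.006 0 0 -8.5;-0.022 0 0.006 0 0 -8.5;-0.022 0 0.006 0 0 -8.5"

```text
time_s: 1.1
tcp_pos: [71.1, -580.2, 286.4]
orientation: [-3.141, 0.001, -1.024]
force: [0.7, -0.2, 0.3]
finger_gap: 92.8
grip_force: 0.0
```

play_rows --targets "0.002 0.03 0 0 0 0;0.002 0.03 0 0 0 0;0.004 0.03 0 0 0 0;0.004 0.03 0 0 0 0;0.008 0.03 0 0 0 0;0.03 0.01 0 0 0 0;0.03 0.01 0 0 0 2;0.03 0.01 0 0 0 3;0.03 0.02 0 0 0 4;0.03 0.02 0 0 0 4"

```text
time_s: 2.1
tcp_pos: [242.9, -359.7, 286.4]
orientation: [-3.142, 0.001, -0.788]
force: [-0.2, 0.2, 0.1]
finger_gap: 92.9
grip_force: 0.0
```

```bash
python3 -c "
from station import manip
o=manip.get_obs();print(o['joint_positions'].round(2),o['tcp_pos'])"
```

```text
[ 0.7   0.22  0.28  1.92 -0.07  1.02 -1.35] [ 242.86766876 -359.72452381  286.37024382]
```

play_rows --targets "0.04 0.04 0 0 0 4;0.04 0.04 0 0 0 4;0.037 0.04 0 0 0 4;0.03 0.045 0 0 0 4;0.02 0.05 0 0 0 4;0.01 0.05 0 0 0 4;0.008 0.05 0 0 0 4;0 0.05 0 0 0 4;0 0.05 0 0 0 4.7;-0.005 0.045 -0.04 0 0 0"

```text
time_s: 3.1
tcp_pos: [409.4, 74.5, 256.2]
orientation: [-3.137, -0.01, -0.146]
force: [1.0, 0.0, -1.1]
finger_gap: 93.3
grip_force: 0.0
```

play_rows --targets "-0.005 0.045 -0.04 0 0 0;-0.007 0.041 -0.04 0 0 0;0 0 -0.04 0 0 0;0 0 -0.03 0 0 0;0 0 0 0 0 0"

```text
time_s: 3.6
tcp_pos: [393.3, 142.3, 112.8]
orientation: [3.137, 0.008, -0.149]
force: [-0.7, -0.6, 0.2]
finger_gap: 93.0
grip_force: 0.0
```

play_rows --targets "0.009 0.0225 0 0 0 0.3;0.008 0.0225 0 0 0 0;0 0 -0.03 0 0 0;0 0 -0.03 0 0 0;0 0 -0.02 0 0 0;0 0 -0.012 0 0 0;0 0 -0.01 0 0 0;0 0 0 0 0 0"

```text
time_s: 4.4
tcp_pos: [413.6, 188.0, 13.8]
orientation: [3.141, -0.0, -0.146]
force: [0.7, 0.2, 0.0]
finger_gap: 93.1
grip_force: 0.0
```

play_rows --targets "0 0 0 0 0 0;0 0 0 0 0 0;0 0 0 0 0 0;0 0 0 0 0 0;0 0 0 0 0 0;0 0 0 0 0 0;0 0 0 0 0 0;0 0 0 0 0 0;0 0 0 0 0 0;0 0 0 0 0 0" --jaw 1 --squeeze 35

```text
time_s: 5.4
tcp_pos: [413.3, 188.1, 13.7]
orientation: [-3.142, 0.0, -0.145]
force: [0.2, -0.1, 0.2]
finger_gap: 17.6
grip_force: 0.0
```

play_rows --targets "0 0 -0.0035 0 0 0;0 0 0 0 0 0;0 0 0 0 0 0;0 0 0 0 0 0;0 0 0 0 0 0;0 0 0 0 0 0"

```text
time_s: 6.0
tcp_pos: [413.5, 188.1, 12.5]
orientation: [-3.141, -0.002, -0.145]
force: [-2.7, -1.5, 22.6]
finger_gap: 13.6
grip_force: 35.0
```

play_rows --targets "0 0 0.02 0 0 0;0 0 0.02 0 0 0;0 -0.02 0.01 0 0 4;0.006 -0.03 0 0 0 4;0.006 -0.03 0 0 0 4;0.006 -0.03 0 0 0 4;0.006 -0.025 -0.01 0 0 4;0 0 -0.01 0 0 0;0 0 0 0 0 0;0 0 0 0 0 0"

```text
time_s: 7.0
tcp_pos: [436.8, 54.6, 40.1]
orientation: [-3.141, 0.001, 0.206]
force: [-0.1, 0.4, -0.2]
finger_gap: 13.0
grip_force: 35.0
```

```bash
python3 - <<'E'
from h import *
import cv2
np.set_printoptions(precision=2,suppress=True)
a=manip.grab_frame("top"); b=manip.grab_frame("scene"); cv2.imwrite("pics/t1.png",a);cv2.imwrite("pics/s1.png",b)
o=manip.get_obs();print(o['joint_positions'],o['tcp_pos'],o['orientation'],o['force'],o['grip_force'])
a=cv2.resize(a[175:235,220:300],None,fx=5,fy=5,interpolation=3); b=cv2.resize(b[150:230,200:300],None,fx=3.75*1,fy=3.75,interpolation=3)
cv2.imwrite("pics/c1.png",cv2.hconcat([a,b[:300]]))
E
```

```text
[-0.02  0.63 -0.22  2.19  0.38  0.36 -1.92] [437.17  54.78  40.48] [-3.14 -0.    0.21] [-0.58  0.12  0.16] 34.99968230724335
```

View pics/c1.png

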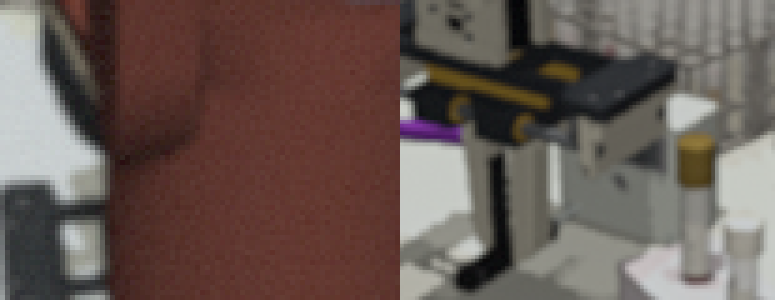

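```bash
python3 - <<'E'
from h import *
import cv2
def proj(n,X):
    p=C[n]; f=210/np.tan(np.radians(p["vertical_fov"])/2); q=np.linalg.inv(p["T"])@np.r_[X,1]; return p["cx"]+f*q[0]/q[2],p["cy"]+f*q[1]/q[2]
T=np.array([437.2,54.8,40.5]); u=np.array([np.cos(.206),np.sin(.206),0])
b=cv2.imread("pics/s1.png"); x0,y0,k=205,170,10
im=cv2.resize(b[y0:y0+60,x0:x0+75],None,fx=k,fy=k,interpolation=3)
for nm,s in [("rear",-43.5),("grip",36.5),("tip",66.5)]:
    q=proj("scene",T+u*s+[0,0,-6.5]); c=(int((q[0]-x0+.5)*k),int((q[1]-y0+.5)*k)); print(nm,q,c); cv2.circle(im,c,5,(0,0,255),1)
q=proj("scene",[534.5,73,35]);cv2.circle(im,(int((q[0]-x0+.5)*k),int((q[1]-y0+.5)*k)),5,(0,255,0),1)
cv2.imwrite("pics/c2.png",im)
E
```

```text
rear (np.float64(215.82775187850913), np.float64(224.88626386844388)) (113, 553)
grip (np.float64(239.46470151506077), np.float64(209.60358592903384)) (349, 401)
tip (np.float64(247.68220644302497), np.float64(204.29048575280007)) (431, 347)
```

View pics/c2.png

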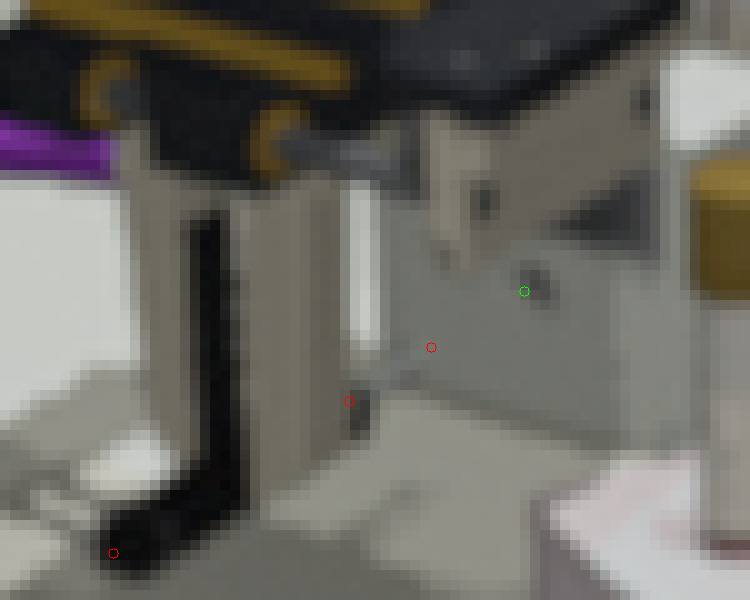

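```bash
python3 - <<'E'
from h import *
import cv2
b=np.mean([manip.grab_frame("scene") for _ in range(5)],0); cv2.imwrite("pics/s1m.png",b)
x0,y0,k=233,185,16
crop=lambda i:np.clip((cv2.resize(i[y0:y0+34,x0:x0+25].astype(np.float32),None,fx=k,fy=k,interpolation=cv2.INTER_CUBIC)-90)*2.2,0,255).astype(np.uint8)
im=cv2.hconcat([crop(b),crop(cv2.imread("pics/scene0.png"))]); cv2.imwrite("pics/c3.png",im)
E
```

```text
[ WARN:0@8.180] global loadsave.cpp:1063 imwrite_ Unsupported depth image for selected encoder is fallbacked to CV_8U.
```

View pics/c3.png

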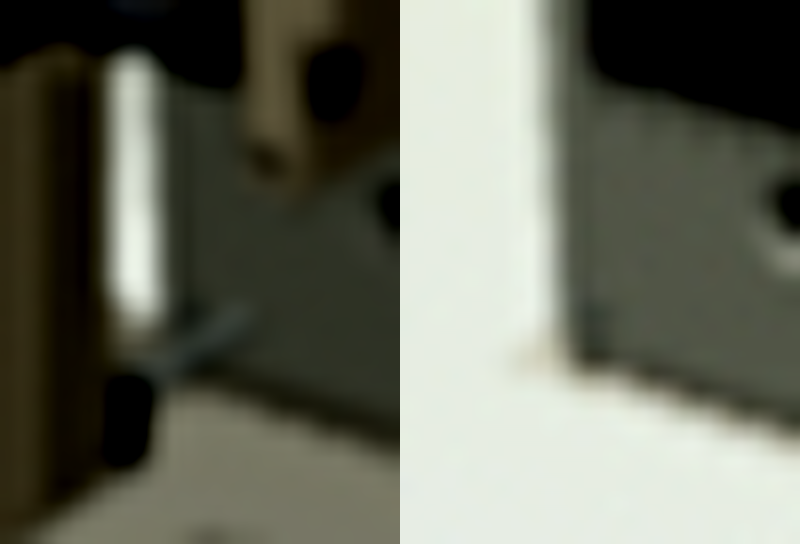

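The pin shows in the left half, from crop (150,370) to its tip at (252,308), about 0.6 px from where I predicted it, so the grasp is straight. The well is at the right edge, around pixel (258.5,198.6). I need a small sideways correction, then I press.

play_rows --targets "0.0006 -0.0029 0.0007 0 0 0;0.0098 0.002 0 0 0 0;0.0098 0.002 0 0 0 0;0.0078 0.0016 0 0 0 0;0 0 0 0 0 0;0 0 0 0 0 0"

```text
time_s: 7.95
tcp_pos: [465.3, 55.8, 40.8]
orientation: [-3.141, 0.0, 0.204]
force: [-0.3, 0.2, -0.2]
finger_gap: 13.3
grip_force: 35.0
```

play_rows --targets "0.002 0.0004 0 0 0 0;0.002 0.0004 0 0 0 0;0.002 0.0004 0 0 0 0;0 0 0 0 0 0"

```text
time_s: 8.35
tcp_pos: [471.6, 57.2, 41.0]
orientation: [-3.141, -0.001, 0.204]
force: [0.5, 1.0, -0.5]
finger_gap: 13.4
grip_force: 35.0
```

play_rows --targets "0.002 0.0008 0 0 0 0;0.002 0.0008 0 0 0 0;0 0 0 0 0 0"

```text
time_s: 8.65
tcp_pos: [475.2, 58.6, 40.9]
orientation: [3.142, 0.0, 0.204]
force: [-0.6, -0.6, -0.1]
finger_gap: 13.6
grip_force: 35.0
```

play_rows --targets "0.0015 0.0003 0 0 0 0;0.0015 0.0003 0 0 0 0;0 0 0 0 0 0"

```text
time_s: 8.95
tcp_pos: [477.5, 59.1, 40.8]
orientation: [3.142, 0.002, 0.204]
force: [-1.7, 0.1, -0.3]
finger_gap: 13.4
grip_force: 35.0
```

play_rows --targets "0.0015 0.0003 0 0 0 0;0.0015 0.0003 0 0 0 0;0 0 0 0 0 0"

```text
time_s: 9.25
tcp_pos: [480.4, 59.7, 40.7]
orientation: [3.141, 0.002, 0.204]
force: [-3.4, -0.2, -0.3]
finger_gap: 13.4
grip_force: 35.0
```

play_rows --targets "0.001 0.0002 0 0 0 0;0.001 0.0002 0 0 0 0;0 0 0 0 0 0"

```text
time_s: 9.55
tcp_pos: [480.9, 59.7, 40.5]
orientation: [3.141, 0.005, 0.204]
force: [-5.5, -0.9, 1.9]
finger_gap: 13.1
grip_force: 35.0
```

play_rows --targets "0.0015 0.0003 0 0 0 0;0 0 0 0 0 0;0 0 0 0 0 0"

```text
time_s: 9.85
tcp_pos: [481.1, 59.6, 40.3]
orientation: [3.141, 0.008, 0.204]
force: [-7.5, -0.7, 1.8]
finger_gap: 13.5
grip_force: 35.0
```

play_rows --targets "-0.01 -0.002 0 0 0 0;-0.02 -0.004 0 0 0 0;-0.03 -0.006 0 0 0 0;-0.03 0.01 0 0 0 0;-0.02 0.03 0 0 0 -4;-0.01 0.04 0 0 0 -4;0 0.03 0 0 0 -4;0 0.02 0 0 0 0;0 0 -0.015 0 0 0;0 0 0 0 0 0"

```text
time_s: 10.85
tcp_pos: [366.2, 180.4, 25.6]
orientation: [-3.139, -0.003, -0.003]
force: [-0.6, -0.7, 0.2]
finger_gap: 13.5
grip_force: 35.0
```

play_rows --targets "0.01 -0.02 0 0 0 0;0.01 -0.02 -0.004 0 0 0;0 0 -0.004 0 0 0;0 0 -0.002 0 0 0;0 0 0 0 0 0;0 0 0 0 0 0"

```text
time_s: 11.45
tcp_pos: [384.6, 139.6, 16.1]
orientation: [-3.141, -0.0, -0.004]
force: [-0.1, -0.2, 0.3]
finger_gap: 13.7
grip_force: 35.0
```

play_rows --targets "0 0 -0.0015 0 0 0;0 0 -0.0015 0 0 0;0 0 0 0 0 0"

```text
time_s: 11.75
tcp_pos: [384.6, 138.8, 12.8]
orientation: [-3.142, 0.0, -0.005]
force: [0.4, 0.7, -0.3]
finger_gap: 13.8
grip_force: 35.0
```

play_rows --targets "0 0 -0.001 0 0 0;0 0 0 0 0 0"

```text
time_s: 11.95
tcp_pos: [384.7, 138.7, 12.5]
orientation: [-3.141, -0.0, -0.005]
force: [-1.2, -0.0, 6.9]
finger_gap: 14.3
grip_force: 35.0
```

play_rows --targets "0 0 0 0 0 0;0 0 0 0 0 0;0 0 0 0 0 0;0 0 0 0 0 0;0 0 0 0 0 0;0 0 0 0 0 0;0 0 0.01 0 0 0;0 0 0.03 0 0 0;0 0 0.05 0 0 0;0 0 0.05 0 0 0" --jaw 0.3

```text
time_s: 12.95
tcp_pos: [383.9, 138.2, 153.9]
orientation: [3.141, 0.002, -0.005]
force: [2.4, 0.1, -0.6]
finger_gap: 64.9
grip_force: 0.0
```

play_rows --targets "0.01 -0.02 0.05 0 0 8;0.01 -0.03 0.04 0 0 8;0.01 -0.03 0.02 0 0 8;0.01 -0.03 0 0 0 8;0.01 -0.03 0 0 0 8;0.004 -0.03 0 0 0 8;0 -0.03 0 0 0 8;0 -0.03 0 0 0 8;0 -0.03 0 0 0 8;0 -0.03 0 0 0 2" --jaw 0

```text
time_s: 13.95
tcp_pos: [436.2, -147.6, 254.1]
orientation: [-3.141, 0.0, 1.276]
force: [0.2, 0.4, -0.2]
finger_gap: 92.8
grip_force: 0.0
```

```bash
python3 - <<'E'
from h import *
import cv2
a=manip.grab_frame("top"); b=manip.grab_frame("scene"); 
o=manip.get_obs();print(o['tcp_pos'],o['orientation'],o['joint_positions'].round(2))
a=cv2.resize(a[150:300,180:380],None,fx=2,fy=2); b=cv2.resize(b[150:300,160:360],None,fx=4,fy=4,interpolation=3)[:600]
cv2.imwrite("pics/c4.png",b)
E
```

```text
[ 435.79508274 -151.34274775  253.67278084] [-3.14129680e+00  2.58773356e-03  1.26518042e+00] [ 0.63  0.32 -0.45  1.89  0.17  0.97 -0.21]
```

View pics/c4.png

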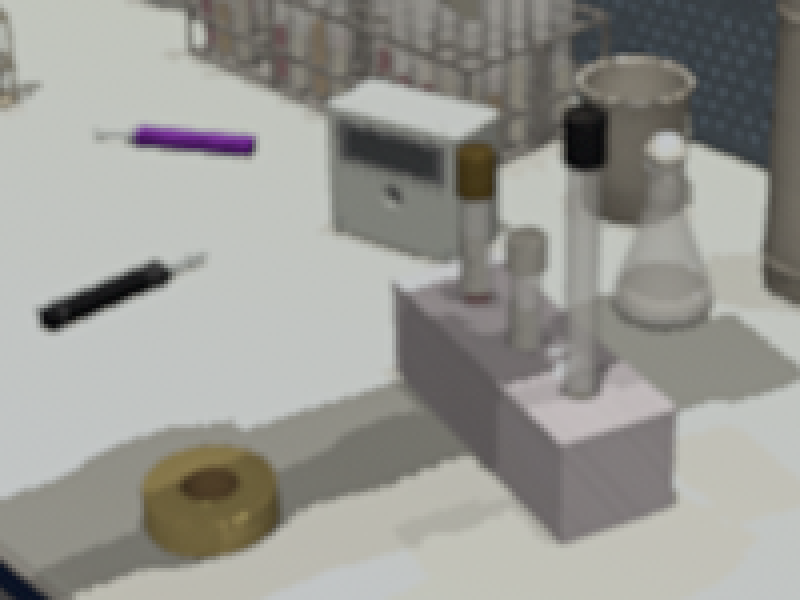

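The stylus lies flat at (105,293), the tubes are untouched, and the timer is fine. Next I align over the long tube.

play_rows --targets "0.002 -0.006 0 0 0 0;0 -0.005 0 0 0 0;0 0 0 0 0 0;0 0 0 0 0 0"

```text
time_s: 14.45
tcp_pos: [439.1, -156.6, 253.7]
orientation: [-3.141, -0.0, 1.275]
force: [-0.3, -0.8, -0.1]
finger_gap: 92.7
grip_force: 0.0
```

play_rows --targets "-0.001 -0.0065 0 0 0 0.7;0 0 -0.03 0 0 0;0 0 -0.03 0 0 0;0 0 -0.03 0 0 0;0 0 -0.02 0 0 0;0 0 0 0 0 0;0 0 0 0 0 0"

```text
time_s: 15.15
tcp_pos: [438.4, -164.0, 143.9]
orientation: [3.141, -0.0, 1.286]
force: [-0.1, 0.9, 0.1]
finger_gap: 93.0
grip_force: 0.0
```

play_rows --targets "0 0 0 0 0 0;0 0 0 0 0 0;0 0 0 0 0 0;0 0 0 0 0 0;0 0 0 0 0 0;0 0 0 0 0 0;0 0 0 0 0 0;0 0 0 0 0 0;0 0 0 0 0 0;0 0 0 0 0 0" --jaw 1 --squeeze 20

```text
time_s: 16.15
tcp_pos: [438.0, -163.9, 143.5]
orientation: [-3.141, -0.0, 1.286]
force: [0.5, -0.1, -0.9]
finger_gap: 19.7
grip_force: 20.0
```

play_rows --targets "0 0 0 0 0 0;0 0 0 0 0 0;0 0 0 0 0 0;0 0 0 0 0 0"

```text
time_s: 16.55
tcp_pos: [438.0, -163.9, 143.5]
orientation: [-3.141, -0.0, 1.286]
force: [-0.6, 0.4, -0.5]
finger_gap: 19.9
grip_force: 20.0
```

Gap 19.9 means the pads caught the cap rim rather than the glass. I'll open slightly, go 13 mm lower and regrip.

play_rows --targets "0 0 0 0 0 0;0 0 0 0 0 0;0 0 0 0 0 0;0 0 -0.006 0 0 0;0 0 -0.007 0 0 0;0 0 0 0 0 0;0 0 0 0 0 0" --jaw 0.6

```text
time_s: 17.25
tcp_pos: [437.8, -163.8, 130.2]
orientation: [-3.141, -0.0, 1.286]
force: [0.3, 1.0, 0.2]
finger_gap: 37.2
grip_force: 0.0
```

play_rows --targets "0 0 0 0 0 0;0 0 0 0 0 0;0 0 0 0 0 0;0 0 0 0 0 0;0 0 0 0 0 0;0 0 0 0 0 0;0 0 0 0 0 0;0 0 0 0 0 0" --jaw 1

```text
time_s: 18.05
tcp_pos: [438.2, -164.0, 130.7]
orientation: [3.141, -0.0, 1.286]
force: [-0.4, 1.0, 1.5]
finger_gap: 19.4
grip_force: 20.0
```

play_rows --targets "0 0 0 0 0 0;0 0 0 0 0 0;0 0 0 0 0 0;0 0 0.01 0 0 0;0 0 0.015 0 0 0;0 0 0.015 0 0 0;0 0 0 0 0 0" --jaw 0.6

```text
time_s: 18.75
tcp_pos: [439.6, -164.2, 172.7]
orientation: [3.137, 0.0, 1.286]
force: [0.4, -0.8, -0.2]
finger_gap: 37.0
grip_force: 0.0
```

play_rows --targets "0 0 0 0 0 0;0 0 0 0 0 0;0 0 0 0 0 0;0 0 0 0 0 0;0 0 0 0 0 0;0 0 0 0 0 0;0 0 0 0 0 0;0 0 0 0 0 0" --jaw 1 --squeeze 25

```text
time_s: 19.55
tcp_pos: [437.8, -163.9, 170.4]
orientation: [-3.141, -0.0, 1.286]
force: [-0.8, -0.5, -0.6]
finger_gap: 19.6
grip_force: 25.0
```

Now the pads are fully on the cap. I lift straight up slowly.

play_rows --targets "0 0 0.01 0 0 0;0 0 0.015 0 0 0;0 0 0.015 0 0 0;0 0 0.02 0 0 0;0 0 0.02 0 0 0;0 0 0.02 0 0 0;0 0 0.02 0 0 0;0 0 0.02 0 0 0;0 0 0.02 0 0 0;0 0 0.02 0 0 0"

```text
time_s: 20.55
tcp_pos: [438.1, -163.8, 352.4]
orientation: [3.14, 0.0, 1.286]
force: [0.6, 0.3, -1.0]
finger_gap: 19.4
grip_force: 25.0
```

```bash
python3 -c "
from station import manip
o=manip.get_obs();print(o['joint_positions'].round(2),o['tcp_pos'])"
```

```text
[ 0.68  0.24 -0.47  1.7   0.12  1.22 -0.11] [ 438.10269058 -163.75281896  352.37750801]
```

```bash
python3 -c "
from h import *
print(onz('scene',(367,220),0), onz('top',(397,203),0))"
```

```text
[ 681.74896329 -128.70629265    0.        ] [ 583.24440513 -314.21316961    0.        ]
```

play_rows --targets "0 0 0.005 -1.6 -4.2 0;0 0 0.005 -1.6 -4.2 0;0 0 0.005 -1.6 -4.2 0;0 0 0.005 -1.6 -4.2 0;0 0 0.005 -1.6 -4.2 0;0 0 0 -1.6 -4.2 0;0 0 0 -1.6 -4.2 0;0 0 0 -1.6 -4.2 0;0 0 0 -1.6 -4.2 0;0 0 0 -1.6 -4.2 0"

```text
time_s: 21.55
tcp_pos: [437.9, -163.6, 376.8]
orientation: [2.354, 0.057, 1.263]
force: [0.0, 0.3, -0.5]
finger_gap: 19.8
grip_force: 25.0
```

```bash
python3 -c "
from station import manip
from scipy.spatial.transform import Rotation as R
import numpy as np,cv2
cv2.imwrite('pics/s5.png',manip.grab_frame('scene'))
o=manip.get_obs();z=R.from_euler('xyz',o['orientation']).as_matrix()[:,2]
print(o['joint_positions'].round(2),o['qvel'].round(2),o['tcp_pos'],z,np.degrees(np.arccos(-z[2])),o['tcp_pos']+164*z)"
```

```text
[ 0.76 -0.12 -0.43  2.27 -0.06  0.19  0.08] [ 0.    0.03 -0.01 -0.06  0.04  0.23 -0.05] [ 435.02725996 -162.70990456  373.67867149] [ 0.65979168 -0.25252725 -0.70774638] 44.94815119336063 [ 543.23309498 -204.12437327  257.60826592]
```

Now settle and check visually.

play_rows --targets "0 0 0 0 0 0;0 0 0 0 0 0;0 0 0 0 0 0;0 0 0 0 0 0;0 0 0 0 0 0;0 0 0 0 0 0;0 0 0 0 0 0;0 0 0 0 0 0"

```text
time_s: 22.4
tcp_pos: [438.1, -164.0, 375.5]
orientation: [2.359, 0.056, 1.263]
force: [0.6, -0.2, 1.0]
finger_gap: 20.0
grip_force: 25.0
```

```bash
python3 -c "
from station import manip
import cv2
b=manip.grab_frame('scene')
cv2.imwrite('pics/s6.png',cv2.resize(b[40:300,160:500],None,fx=2.3,fy=2.3,interpolation=3))
o=manip.get_obs();print(o['qvel'].round(3),o['orientation'],o['tcp_pos'],o['grip_force'])"
```

```text
[ 0.001  0.    -0.002  0.     0.    -0.001  0.001] [2.35886743 0.05557565 1.26271575] [ 438.07565348 -163.94641335  375.54383908] 24.99998778104782
```

View pics/s6.png

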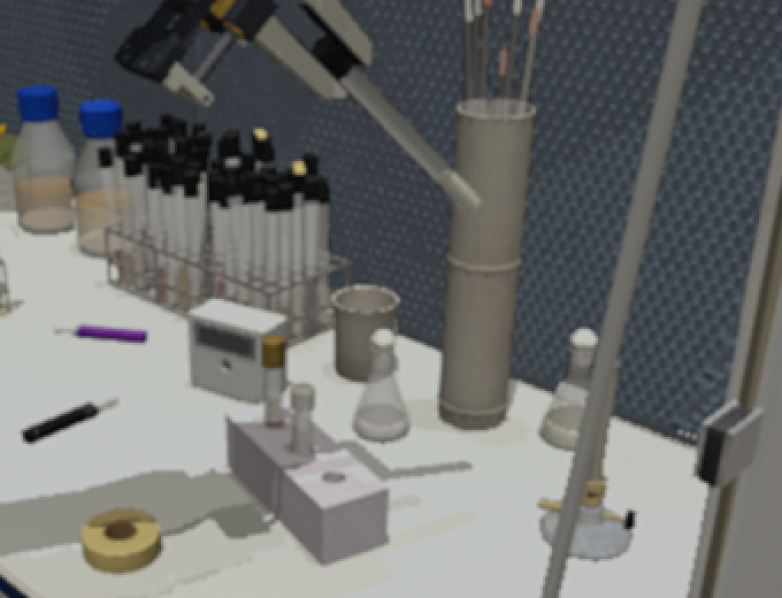

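The tube is held along the tool axis at 45° with its cap end up, running from (335,55) to its foot at (465,200), about 258 mm above the worktop. The short tubes, flask and beaker are undisturbed, and the stylus lies on the worktop at (65,420).

```bash
python3 -c "
from station import manip
print(manip.close_job())"
```

```text
the job is handed in; nothing more can be done
None
```

The job is handed in: the timer button was pressed fully in with the stylus pin, the stylus was laid on the worktop and released, and the longest tube is held still at 45° with its cap end up and its foot about 26 cm above the worktop. The two shorter tubes, the flask and the beaker look undisturbed in the last picture, and the last move ended at 22.4 s on the clock.

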